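Hang a pail of plums on the stall scale

TASK

Weigh the pail of plums: raise its folded-down wire bail fully upright while the pail still stands on the counter, then lift the pail by the bail and hang it on the stand scale's two-pronged fork, so that the bail wire rests at the bottom of the upturned seats near the tips of the prongs. Be gentle: do not press or pull hard on the scale, do not tip the pail, and leave the other wares where they are. Let go with the pail hanging still.

Things in the scene. Friction and masses are not known exactly. Their poses are not given: they have to be found in the camera images.
- pail: Teal plastic pail of plums, 80 mm high, diameter 80 mm at the foot, 100 mm at the rim, 0.3 to 0.65 kg; the plums stay below the rim. Origin: centre of its underside; z up; x to the side where the bail is folded down. The bail turns in two ears 72 mm above the underside, on an axis along the pail's y through its centre line.
- bail (a joint): Angle of the bail about its ears (rad): 0 = folded down, lying level and pointing to the pail's +x; 1.57 = upright over the pail; 3.14 = folded to the other side. It starts between 0 and 0.2. The stiff hinge (about 0.03 N m) lets it stay where it is left.
- bail_grip (a point): Centre of the white round hand grip (12 mm diameter, 46 mm long, turns on the wire with slight friction) in the middle of the bail's crosspiece, 95 mm from the ear axis. The bail is a U of 4 mm wire, 116 mm wide; its crosspiece is parallel to the pail's y, bare and straight from 23 to 46 mm either side of the middle. Folded down, the grip is 39 mm clear of the rim.
- scale: Green spring stand scale, fixed. Origin on the counter under the fork; z up, x from fork to column (the fork points to -x). Base 270 x 140 x 15 mm, x -70 to 200 mm; column 60 x 90 mm, 255 mm high, front face at x 145 mm. Fork: two level prongs of 8 mm steel rod, 64 mm apart, joined by a cross rod at the column end. The bare wire goes over the prongs, the white grip between them.
- fork_mid (a point): Fixed point of the scale, 229 mm above its origin: height of the axis of the prongs' level part, unloaded; axes as the scale's. Near its tip each prong dips into a V seat 14 mm deep, ended by a steep lip. The fork can be clamped further in or out: the seat bottoms lie anywhere from x -20 to x +20 mm of this point. That is not measured; see or feel it (wire drawn outwards meets the lip).
- carriage (a joint): How far the spring-borne fork has sagged (m): 0 unloaded, 0.03 at its stop; about 800 N/m, so the pail's weight makes it sag 4 to 9 mm.
- clamp (a point): Centre of the front face of the dark clamp block holding the fork's stem; axes as the scale's; level with the prongs' axis and sagging with it. Unloaded: lip tops 16 mm above this height; the grip's centre 6 mm above it with the wire on the level part, 6 mm below it when seated. From the seat bottom, level part begins 11 mm towards the column, cross rod 98 mm.
- weight_a: Brass weight, 40 mm diameter, 48 mm high, standing loose between pail and scale; origin: centre of the underside. Leave alone.
- weight_b: Brass weight, 32 mm diameter, 40 mm high; same origin. Leave alone.
- bowl: Empty terracotta bowl, 90 mm across, 40 mm high; origin: centre of the underside. Leave alone.
- jar: Closed jar, 64 mm diameter, 100 mm high; origin: centre of the underside. Leave alone.
- shoebox: Open cardboard box 200 x 130 x 80 mm; origin: centre of the underside. Leave alone.
- tub: Empty orange tub, 120 mm across, 90 mm high, two black side handles, no bail; origin: centre of the underside. Leave alone.
- brush: Hand brush lying on the counter; leave alone.
Things that resemble listed ones, but are neither listed nor needed, are in the scene too. What is shaped like the pail but blue or yellow is not meant.

How it is judged (in metres and radians):
On the way:
1. the bail is raised upright (within 0.25 rad) while the pail still stands upright on the counter (value of joint bail between 1.32 and 1.82 rad and height (world z) of pail below 0.006 m and angle between pail's own z axis and vertical below 0.12 rad), for 0.3 s.
At the end, for the whole second after the job is handed in: Pail hanging still (under 0.05 m/s) by its bail, the wire in both seats: grip 1 to 20 mm below the level prongs' axis, over 60 mm out from the clamp, within 15 mm of the mid line; sag over 2 mm; upright within 0.35 rad; underside over 30 mm above the counter (z of bail_grip in the frame of clamp between -0.02 and -0.001 m and x of bail_grip in the frame of clamp below -0.06 m and y of bail_grip in the frame of clamp between -0.015 and 0.015 m and value of joint carriage above 0.002 m and angle between pail's own z axis and vertical below 0.35 rad and height (world z) of pail above 0.03 m and linear speed of pail below 0.05 m/s); the robot touches nothing.
It fails at once if the pail or its bail presses or pulls on the scale with more than 20 N (contact force between pail and scale above 20 N).
It fails at once if the robot pushes the scale with more than 20 N (contact force between any of the fingers, the arm and scale above 20 N).
It fails at once if the pail is tipped by more than 0.5 rad (angle between pail's own z axis and vertical above 0.5 rad).
It fails at once if another ware is moved by more than 30 mm (distance of any of weight_a, weight_b, bowl, jar, shoebox, tub, brush from where it was at the start of the episode above 0.03 m).
It also fails if it takes over 72 s, if anything falls off the work surface, if the arm or the gripper's body presses on something with over 40 N, if the wrist force passes 120 N, or if a joint passes its speed limit or range.

ROBOT

A 6-joint arm with a two-finger parallel gripper is mounted at the origin on the work surface. World frame = base frame: x ahead of the robot, y to its left, z up, the work surface at z = 0. Lengths are in mm, angles in degrees, forces in N, time in s.
With the tool pointing down it reaches from about 300 to 750 mm from the base axis. Payload 8.5 kg.
Tool frame: the origin (TCP) lies at the very end of the fingers, on their centre line; the grasp point (between the pads) lies 19 mm behind it; y points along the fingers, z is the direction in which the jaws open and shut, and the axes are right-handed (so a half turn about y gives the same grasp; the last joint's range is limited). The gripper opens to 85 mm and grips with 20 to 120 N. Pads are 22 mm wide; open, the fingers measure 114 mm over their backs; the gripper's body (76 mm by 85 mm) begins 54 mm behind the grasp point. The pads swing forward as they close: fully open they stand 13 mm farther back than shut.
Start: joints at [56.247, 21.807, 74.336, -0, 83.858, -12.336], TCP at [200.826, 512.005, 231.322] pointing down, gripper open.
Joint ranges: [-178.18, 178.18], [-50.72, 133.34], [12.68, 142.11], [-81.47, 261.47], [9.98, 163.14], [-165.26, 165.26]. Speed limits (degrees/s): [136.94, 136.94, 180, 180, 180, 180].

INTERFACE

Orientations are given as [roll, pitch, yaw] about the fixed x, y, z axes, in that order (R = Rz(yaw) Ry(pitch) Rx(roll)).
In Python, from cell import r gives the robot as it stands. The module is installed in compiled form; this text tells all that it offers.
- The arm moves only by the tool apply_moves, never from a script. Its argument "moves" is a list of rows, each a list of 2 entries, a list of its own where there are three numbers: the shift along the tool's x, y, z as a fraction of full scale, then the turn, a rotation vector about the tool's x, y, z as a fraction of full scale. In form: [[[tx, ty, tz], [ax, ay, az]], ...]. A call has 1 to 12 rows; each row shifts and turns the commanded pose from where the row before left it, along the tool's axes as they then stand; what a row does not reach is not made up. Full scale, the value 1, is 0.02 m for a shift and 5 degrees for a turn. A row lasts 1/10 s, in which the tool goes at most 50 mm and 8.59 degrees, less where a joint would pass 70% of its speed; a pose out of reach is approached as far as the arm can. A call with a number of a shift or a turn outside -1 to 1 is refused whole. A call with a gripper value outside its range is refused whole. "hand" is the opening, from 0 (shut) to 1 (fully open), set as the call begins (left out, the last holds). The fingers move at their own pace and stop on an object; "newtons" is the grip in N (left out, the last holds). Time passes only in rows, so rows that do not move let the fingers close. It gives the time, the measured TCP pose, the force and the opening at its end, in the units of the state.
- r.sense(): the state, without advancing time (a new reading comes with each control period).
- r.camera(name): name is "scene" or "top"; returns a dict with "pixels" (384x512x3 uint8, red, green, blue), "fx", "fy", "cx", "cy" (pixels), "world_to_cam" (4x4, takes a point from world to camera coordinates). Camera axes: x right, y down, z forward; pixel columns grow to the right and rows downward; lengths in mm; the calibration is good to about 2 mm. A picture is of the moment at which its call begins. There is no depth.
- r.finish_job(): hands the job in, once; it reports no verdict.
The state is a dict: "clock": time; "joints": joint angles; "qd": joint speeds; "tau": joint torques, N m; "tool_pos": TCP position; "tcp_rot": TCP orientation; "contact_force": force on the tool from outside, world axes, zero at the start; "ft_torque": the same for the moment, N m; "gripper_width": opening from 0.0 (shut) to 1.0 (fully open).
Only numpy, scipy, OpenCV 4.12 (cv2) and the standard library are available. Lean on these libraries where they do the work, as an engineer would, in place of code of your own. Each camera call takes 0.05 s, during which the arm holds its last target.

## Working session

There is one attempt and no reset: what is moved stays moved. The work goes in short steps, Python scripts to look and compute and a tool call to move; the robot and the scene stay as the last step left them, time stands still between calls to the robot, and variables do not carry over. Pictures are saved under pics/ and viewed, and the job is handed in when it is done.

Besides the shell and the picture viewer there is one more tool, called after "Emit:" as name(argument=value, ...), one argument or row to a line, values as JSON. apply_moves: Moves the arm, as the interface text tells. Its arguments: {"type":"object","properties":{"moves":{"type":"array"},"hand":{"type":"number"},"newtons":{"type":"number"}},"required":["moves"]}

```bash
mkdir -p pics; ls; python3 - <<'E'
from cell import r
import cv2,numpy as np,pickle
s=r.sense();print(s)
for n in("scene","top"):
    c=r.camera(n);cv2.imwrite(f"pics/{n}0.png",cv2.resize(c["pixels"][:,:,::-1],(800,600),interpolation=cv2.INTER_CUBIC));pickle.dump(c,open(f"{n}0.pkl","wb"))
    print(n,c["fx"],c["fy"],c["cx"],c["cy"],np.round(c["world_to_cam"],3).tolist())
E
```

```text
pics
{'clock': 0.0, 'joints': array([ 5.62469595e+01,  2.18380817e+01,  7.43851836e+01,  2.37570886e-04,
        8.38589552e+01, -1.23371093e+01]), 'qd': array([ 0.01638327,  0.02228559, -0.00138257,  0.10358296,  0.09634445,
       -0.00663737]), 'tau': array([-1.27579857e-03, -4.48462558e+01, -2.31274939e+01, -2.21716386e-04,
        4.76744099e-03, -1.28065639e-05]), 'tool_pos': array([200.66469494, 511.76096921, 230.73651431]), 'tcp_rot': array([-9.00802713e+01,  1.77981953e-02, -2.14159692e+01]), 'contact_force': array([0.00734304, 0.32722447, 0.08533853]), 'ft_torque': array([0.00125022, 0.00903807, 0.02076067]), 'gripper_width': 0.9989011802082869}
scene 431.4514602393596 431.4514602393596 252.72197333260485 190.24246564010897 [[-0.738, 0.675, -0.013, 393.6], [0.511, 0.546, -0.665, -157.713], [-0.441, -0.497, -0.747, 1845.866], [0.0, 0.0, 0.0, 1.0]]
top 475.3827795040883 475.3827795040883 252.96354492786907 189.31760425248171 [[0.013, -1.0, 0.004, -9.83], [-0.998, -0.013, -0.068, 549.8], [0.068, -0.003, -0.998, 2005.869], [0.0, 0.0, 0.0, 1.0]]
```

View pics/scene0.png

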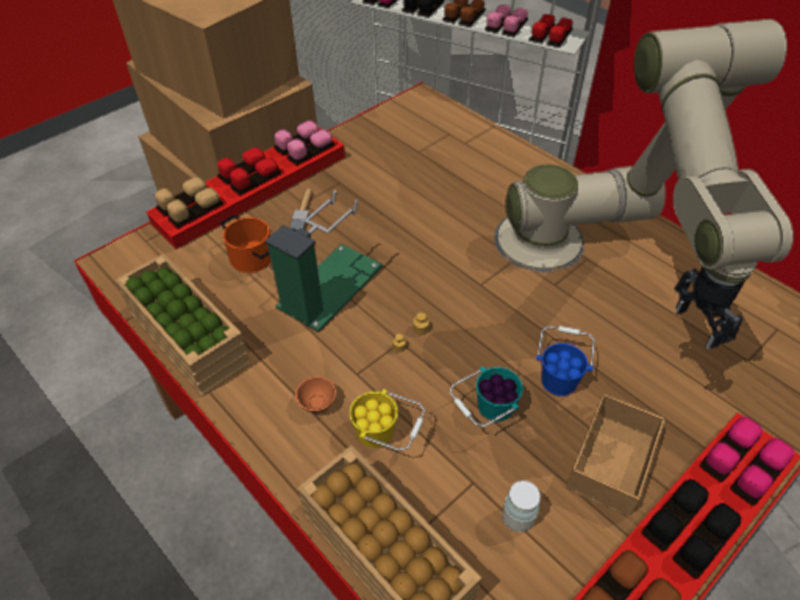

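View pics/top0.png

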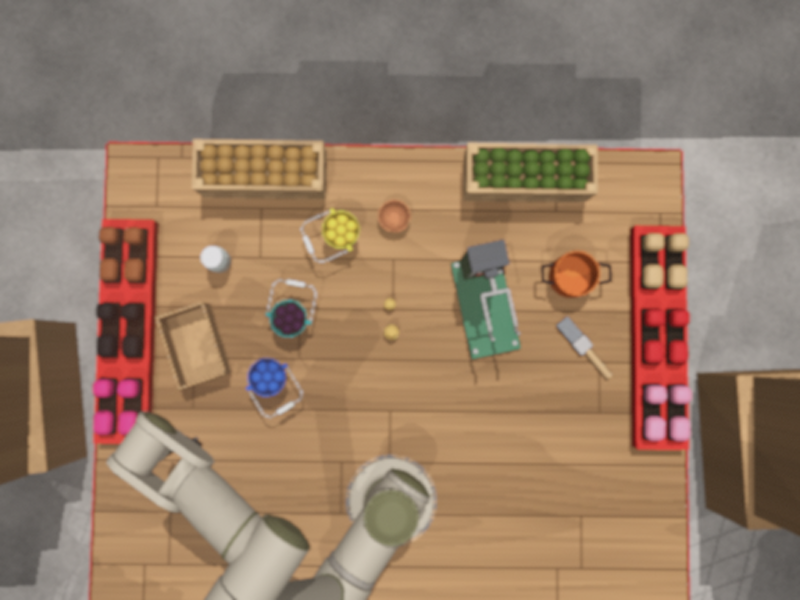

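Pail candidates in the 800x600 top view are teal/dark plums (289,318), blue (267,378) and yellow (341,230). Teal with plums fits the description. I'll confirm it with crops.

```bash
python3 - <<'E'
import cv2,numpy as np,pickle
T=pickle.load(open("top0.pkl","rb"))["pixels"][:,:,::-1];S=pickle.load(open("scene0.pkl","rb"))["pixels"][:,:,::-1]
def cr(im,u0,v0,w,h): return cv2.resize(im[v0:v0+h,u0:u0+w],(400,300),interpolation=cv2.INTER_CUBIC)
a=cr(T,155,165,64,48);b=cr(T,270,145,80,60);b2=cr(T,280,180,64,48)
c=cr(S,270,225,80,60);d=cr(S,165,110,96,72)
cv2.imwrite("pics/crop0.png",np.vstack([np.hstack([a,b]),np.hstack([c,d])]))
E
```

```text
(no output)
```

View pics/crop0.png

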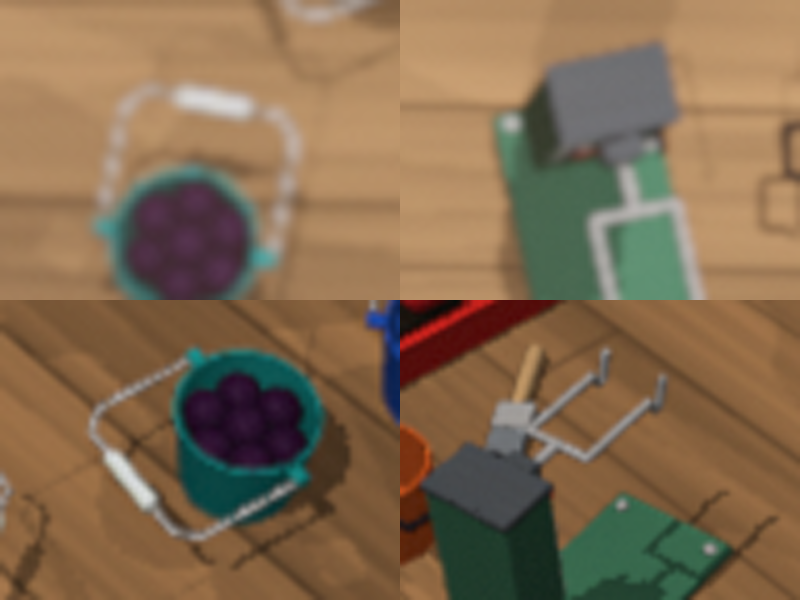

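```bash
cat > h.py <<'E'
import cv2,numpy as np,pickle
def ray(c,u,v):
    M=np.array(c["world_to_cam"]);R=M[:3,:3];t=M[:3,3]
    d=R.T@np.array([(u-c["cx"])/c["fx"],(v-c["cy"])/c["fy"],1]);return -R.T@t,d/np.linalg.norm(d)
def plane(c,u,v,z):
    o,d=ray(c,u,v);return o+d*(z-o[2])/d[2]
def tri(c1,p1,c2,p2):
    A=[];B=[]
    for c,p in((c1,p1),(c2,p2)):
        o,d=ray(c,*p);P=np.eye(3)-np.outer(d,d);A.append(P);B.append(P@o)
    x=np.linalg.solve(sum(A),sum(B))
    return x,[np.linalg.norm(a@x-b) for a,b in zip(A,B)]
def proj(c,p):
    M=np.array(c["world_to_cam"]);q=M[:3,:3]@np.array(p)+M[:3,3];return np.array([c["fx"]*q[0]/q[2]+c["cx"],c["fy"]*q[1]/q[2]+c["cy"]])
def load(n):return pickle.load(open(n+".pkl","rb"))
def snap(tag):
    from cell import r
    o=[]
    for n in("scene","top"):
        c=r.camera(n);pickle.dump(c,open(f"{n}{tag}.pkl","wb"));o.append(c)
    return o
def crop(c,u0,v0,w,h,s=(800,600)):
    return cv2.resize(np.ascontiguousarray(c["pixels"][v0:v0+h,u0:u0+w,::-1]),s,interpolation=cv2.INTER_CUBIC)
E
python3 - <<'E'
from h import *
T=load("top0");S=load("scene0")
def white(c,u0,v0,w,h,th):
    im=c["pixels"][v0:v0+h,u0:u0+w].astype(int);m=(im.min(2)>th).astype(np.uint8)
    n,l,st,ce=cv2.connectedComponentsWithStats(m)
    for i in range(1,n):
        if st[i,4]>8:print(st[i],ce[i]+[u0,v0])
    i=1+st[1:,4].argmax();return ce[i]+[u0,v0]
g1=white(T,168,170,40,20,200);g2=white(S,285,245,25,30,200)
print("grip",tri(T,g1,S,g2))
for c,n,(u0,v0,w,h) in((T,"T",(165,185,42,36)),(S,"S",(270,225,80,55))):
    hsv=cv2.cvtColor(c["pixels"][v0:v0+h,u0:u0+w],cv2.COLOR_RGB2HSV);m=cv2.inRange(hsv,(80,110,40),(98,255,255))
    ys,xs=np.nonzero(m);print(n,xs.min()+u0,xs.max()+u0,ys.min()+v0,ys.max()+v0)
    for e in(xs.min(),xs.max()):print("ear col",e+u0,ys[xs==e].mean()+v0)
    if n=="T":
        k=cv2.findContours(m,cv2.RETR_EXTERNAL,cv2.CHAIN_APPROX_NONE)[0];k=max(k,key=len)[:,0]+[u0,v0];e=cv2.fitEllipse(k);print(e,plane(T,*e[0],80))
i=crop(T,285,145,60,45,(400,300)),crop(T,285,200,60,45,(400,300)),crop(S,185,110,60,45,(400,300)),crop(S,170,150,80,60,(400,300))
i=crop(T,285,170,60,45,(400,300)),crop(T,285,195,60,45,(400,300)),crop(S,185,115,48,36,(400,300)),crop(S,170,150,80,60,(400,300))
cv2.imwrite("pics/crop1.png",np.vstack([np.hstack(i[:2]),np.hstack(i[2:])]))
E
```

```text
[17 10  9  3 15] [189.2        180.93333333]
[ 7 11  8  9 22] [295.5 260. ]
grip (array([578.4102835 , 259.97709361,  79.13676868]), [np.float64(2.015979454019149), np.float64(2.0159794540190785)])
T 172 197 201 206
ear col 172 201.0
ear col 197 206.0Traceback (most recent call last):
  File "<stdin>", line 16, in <module>
cv2.error: OpenCV(4.12.0) /io/opencv/modules/imgproc/src/shapedescr.cpp:361: error: (-201:Incorrect size of input array) There should be at least 5 points to fit the ellipse in function 'fitEllipseNoDirect'
```

```bash
python3 - <<'E'
from h import *
T=load("top0");S=load("scene0")
for c,n,(u0,v0,w,h) in((T,"T",(165,185,40,36)),(S,"S",(270,225,75,55))):
    im=c["pixels"][v0:v0+h,u0:u0+w].astype(int);m=((im[...,1]-im[...,0]>25)&(im[...,2]-im[...,0]>20)).astype(np.uint8)*255
    ys,xs=np.nonzero(m);print(n,xs.min()+u0,xs.max()+u0,ys.min()+v0,ys.max()+v0,(m>0).sum())
    p=(im.sum(2)<200)
    k=cv2.findContours(m,cv2.RETR_EXTERNAL,cv2.CHAIN_APPROX_NONE)[0];k=np.vstack(k)[:,0]
    (x,y),rr=cv2.minEnclosingCircle(k);print(x+u0,y+v0,rr)
    cv2.imwrite(f"pics/m{n}.png",cv2.resize(m,None,fx=8,fy=8,interpolation=0))
    if n=="T":
        for f in(k,):
            e=cv2.fitEllipse(f);print(e[0][0]+u0,e[0][1]+v0,e)
        # plums centroid
ears=(171.5,201.5),(197.4,206.1)
E=[plane(T,*e,72) for e in ears];print("ears",E,(E[0]+E[1])/2, np.linalg.norm(E[0]-E[1]))
i=crop(T,285,170,60,45,(400,300)),crop(T,285,195,60,45,(400,300)),crop(S,185,115,48,36,(400,300)),crop(S,170,150,80,60,(400,300))
cv2.imwrite("pics/crop1.png",np.vstack([np.hstack(i[:2]),np.hstack(i[2:])]))
E
```

```text
T 171 198 192 215 72
184.5 203.0 13.82941722869873
184.52584838867188 203.55920600891113 ((19.525848388671875, 18.559206008911133), (21.63048553466797, 23.78624725341797), 97.57718658447266)
S 305 344 228 268 417
327.0 247.0 25.495197296142578
ears [array([491.3568659 , 333.72183328,  72.        ]), array([473.7149616 , 226.25839832,  72.        ])] [482.53591375 279.9901158   72.        ] 108.90191293675198
```

View pics/crop1.png

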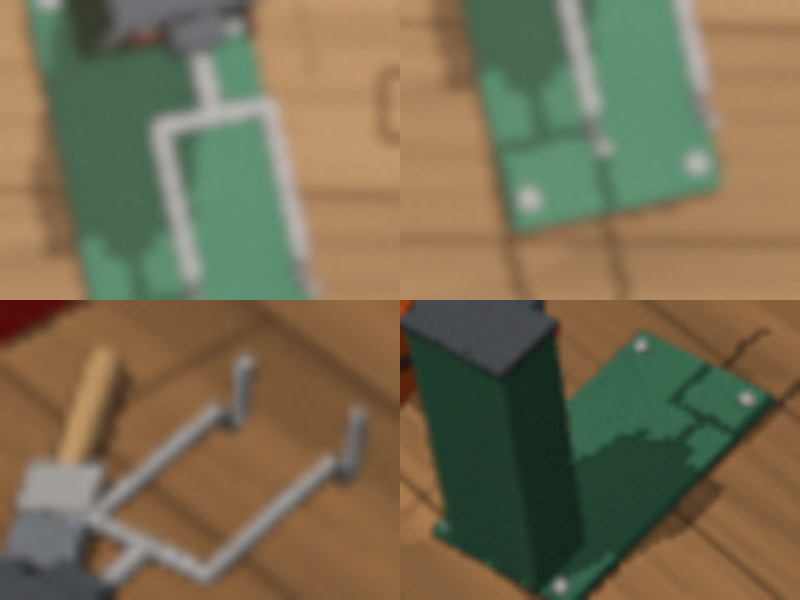

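View pics/mT.png

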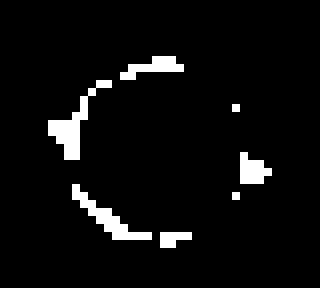

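```bash
python3 - <<'E'
from h import *
T=load("top0");S=load("scene0")
np.set_printoptions(precision=1,suppress=True)
for n,a,b in(("lipL",(315,217.05),(228,128.2)),("lipR",(331.5,213.3),(214.8,122)),("crL",(309,189.05),(209.8,148.4)),("crR",(325.2,186.2),(196.4,140.8))):
    x,e=tri(T,a,S,b);print(n,x,e,plane(T,*a,229),plane(T,*a,245))
for n,b in(("seatL",(226.6,136)),("seatR",(213.4,129.6))):print(n,plane(S,*b,215))
# base screws/corners z=15
for p in((285+.15*113,195+.15*230),(285+.15*320,195+.15*187)):print("base front corner",plane(T,*p,15))
for u,v in((270+.2*112,145+.2*118),(270+.2*95,145+.2*122)):print("back left",plane(T,u,v,15))
for u,v in((391/800*512,305*.64),(391/800*512,332*.64)):print("weights",plane(T,u,v,45))
for u,v in((393*.64,216*.64),(341*.64,230*.64),(215*.64,258*.64),(267*.64,378*.64),(285*.64,408*.64)):print(plane(T,u,v,70))
E
```

```text
lipL [ 433.5 -237.9  244.4] [np.float64(1.0453510292861758), np.float64(1.0453510292862545)] [ 432.9 -239.3  229. ] [ 432.8 -237.1  245. ]
lipR [ 447.7 -299.3  245. ] [np.float64(0.03693189948547315), np.float64(0.03693189948555609)] [ 448. -302.  229.] [ 447.7 -299.3  245. ]
crL [ 539.7 -216.5  225.3] [np.float64(0.15038995916080705), np.float64(0.15038995916094577)] [ 539.4 -215.9  229. ] [ 538.2 -214.   245. ]
crR [ 551.6 -278.3  228.6] [np.float64(0.6773657847708292), np.float64(0.6773657847708384)] [ 551.1 -277.8  229. ] [ 549.9 -275.3  245. ]
seatL [ 445.5 -236.   215. ]
seatR [ 458.4 -298.2  215. ]
base front corner [ 381.9 -212.8   15. ]
base front corner [ 410.9 -344.6   15. ]
back left [ 641.2 -170.4   15. ]
back left [ 637.6 -155.9   15. ]
weights [523.2   8.5  45. ]
weights [450.7   7.5  45. ]
[760.4   6.2  70. ]
[720.7 144.6  70. ]
[641.  478.7  70. ]
[325.  332.5  70. ]
[247.1 283.4  70. ]
```

Emit:
apply_moves(
  moves=[
    [[0,0,0],[0,1,0]],
    [[0,0,0],[0,1,0]],
    [[0,0,0],[0,1,0]],
    [[0,0,0],[0,1,0]],
    [[0,0,0],[0,1,0]],
    [[0,0,0],[0,1,0]],
    [[0,0,0],[0,1,0]],
    [[0,0,0],[0,1,0]],
  ],
  hand=0.5,
)

```text
clock: 0.9
tool_pos: [200.7, 511.9, 230.9]
tcp_rot: [-90.0, -0.0, -61.6]
contact_force: [0.8, 0.2, -0.6]
gripper_width: 0.498
```

Emit:
apply_moves(
  moves=[
    [[0,0,0],[0,1,0]],
    [[0,0,0],[0,1,0]],
    [[0,0,0],[0,1,0]],
    [[0,0,0],[0,1,0]],
    [[0,0,0],[0,1,0]],
    [[0,0,0],[0,1,0]],
    [[0,0,0],[0,1,0]],
    [[0,0,0],[0,0.8,0]],
    [[0,0,0],[0,0,0]],
    [[0,0,0],[0,0,0]],
  ],
)

```text
clock: 1.9
tool_pos: [200.8, 511.9, 231.1]
tcp_rot: [-90.0, -0.0, -100.3]
contact_force: [0.5, 0.2, 1.0]
gripper_width: 0.496
```

```bash
cat >> h.py <<'E'
from scipy.spatial.transform import Rotation as Ro
def to(target):
    "world TCP target -> tool-axis shift in full-scale units"
    from cell import r
    s=r.sense();R=Ro.from_euler("xyz",s["tcp_rot"],degrees=True).as_matrix()
    d=R.T@(np.array(target)-s["tool_pos"]);print("t",round(s["clock"],2),"pos",np.round(s["tool_pos"],1),"rot",np.round(s["tcp_rot"],1),"F",np.round(s["contact_force"],2),"w",round(s["gripper_width"],3))
    print("shift units",np.round(d/20,2));return d
E
python3 -c "
from h import *;to([577,261.5,150])"
```

```text
t 1.9 pos [200.8 511.9 231.1] rot [ -90.    -0.  -100.3] F [0.45 0.18 0.97] w 0.496
shift units [ 8.95  4.06 20.75]
```

Emit:
apply_moves(
  moves=[
    [[0.37,0,0.86],[0,0,0]],
    [[0.37,0,0.86],[0,0,0]],
    [[0.37,0,0.86],[0,0,0]],
    [[0.37,0,0.86],[0,0,0]],
    [[0.37,0,0.86],[0,0,0]],
    [[0.37,0,0.86],[0,0,0]],
    [[0.37,0,0.86],[0,0,0]],
    [[0.37,0,0.86],[0,0,0]],
    [[0.37,0,0.86],[0,0,0]],
    [[0.37,0,0.86],[0,0,0]],
    [[0.37,0,0.86],[0,0,0]],
    [[0.37,0,0.86],[0,0,0]],
  ],
)

```text
clock: 3.1
tool_pos: [388.4, 386.8, 231.2]
tcp_rot: [-90.0, -0.0, -100.3]
contact_force: [0.1, 0.3, 1.0]
gripper_width: 0.501
```

Emit:
apply_moves(
  moves=[
    [[0.37,0,0.86],[0,0,0]],
    [[0.37,0,0.86],[0,0,0]],
    [[0.37,0,0.86],[0,0,0]],
    [[0.37,0,0.86],[0,0,0]],
    [[0.37,0,0.86],[0,0,0]],
    [[0.37,0,0.86],[0,0,0]],
    [[0.37,0,0.86],[0,0,0]],
    [[0.37,0,0.86],[0,0,0]],
    [[0.37,0,0.86],[0,0,0]],
    [[0.37,0,0.86],[0,0,0]],
    [[0.37,0,0.86],[0,0,0]],
    [[0.37,0,0.86],[0,0,0]],
  ],
)

```text
clock: 4.3
tool_pos: [576.0, 261.8, 231.3]
tcp_rot: [-90.0, -0.0, -100.4]
contact_force: [0.6, -0.2, 0.9]
gripper_width: 0.499
```

Emit:
apply_moves(
  moves=[
    [[0,1,0],[0,0,0]],
    [[0,1,0],[0,0,0]],
    [[0,1,0],[0,0,0]],
    [[0,1,0],[0,0,0]],
    [[0,0,0],[0,0,0]],
    [[0,0,0],[0,0,0]],
  ],
)

```text
clock: 4.9
tool_pos: [575.3, 262.5, 151.8]
tcp_rot: [-90.0, 0.0, -100.4]
contact_force: [0.2, -0.5, -0.2]
gripper_width: 0.503
```

```bash
python3 -c "
from h import *;S,T=snap(1);to([577,261.5,60])
cv2.imwrite('pics/a1.png',np.hstack([crop(S,260,190,96,96,(400,400)),crop(T,150,150,64,64,(400,400))]))"
```

```text
t 5.0 pos [575.5 262.7 152.7] rot [-8.990e+01  1.000e-01 -1.004e+02] F [-0.22  0.22  0.43] w 0.499
shift units [0.05 4.63 0.08]
```

View pics/a1.png

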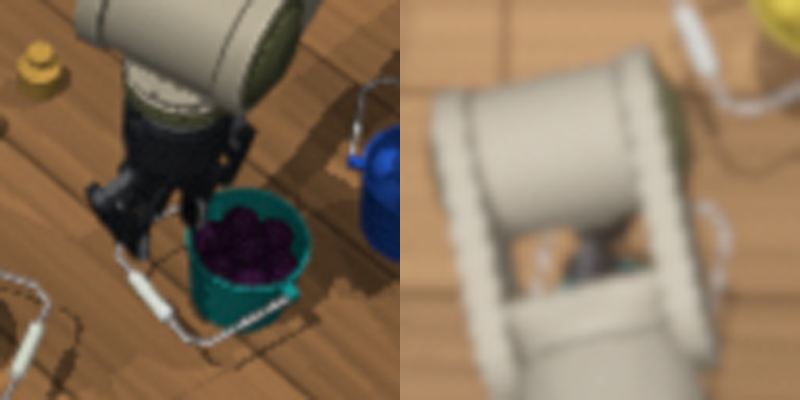

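The hand is above the grip (grip at crop (150,295), fingers at (140,235) and (200,215), 75 mm higher). I'll descend now.

Emit:
apply_moves(
  moves=[
    [[0.05,0.8,0.08],[0,0,0]],
    [[0,0.8,0],[0,0,0]],
    [[0,0.8,0],[0,0,0]],
    [[0,0.8,0],[0,0,0]],
    [[0,0.7,0],[0,0,0]],
    [[0,0.5,0],[0,0,0]],
    [[0,0.2,0],[0,0,0]],
    [[0,0,0],[0,0,0]],
  ],
)

```text
clock: 5.8
tool_pos: [576.3, 261.4, 59.5]
tcp_rot: [-90.0, 0.0, -100.4]
contact_force: [-0.5, -0.6, 0.0]
gripper_width: 0.5
```

```bash
python3 -c "
from h import *;S,T=snap(2);to([577,261.5,60])
cv2.imwrite('pics/a2.png',crop(S,265,205,80,60))"
```

```text
t 5.9 pos [576.6 261.5  60.2] rot [ -89.9    0.  -100.4] F [ 0.41 -0.52 -0.23] w 0.501
shift units [-0.    0.01  0.02]
```

View pics/a2.png

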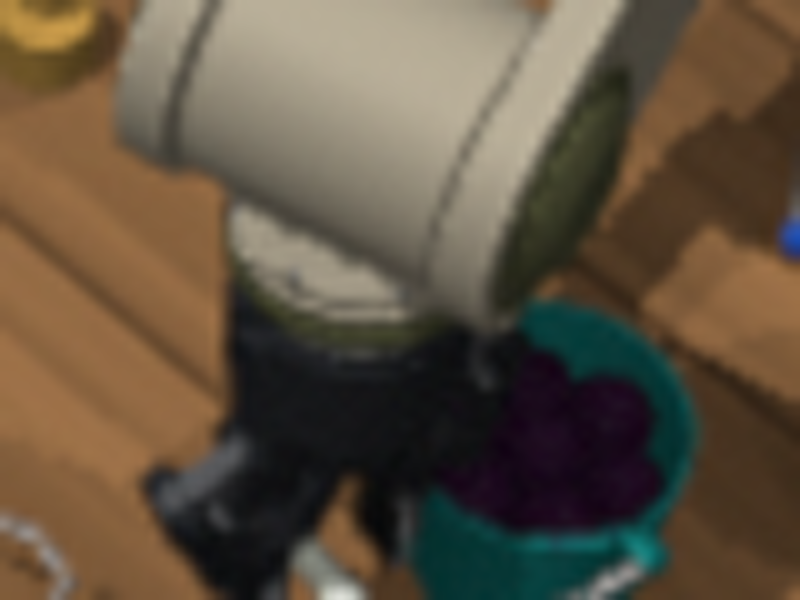

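The white grip shows between the fingers at crop (330,575). I'll close on it.

Emit:
apply_moves(
  moves=[
    [[0,0,0],[0,0,0]],
    [[0,0,0],[0,0,0]],
    [[0,0,0],[0,0,0]],
    [[0,0,0],[0,0,0]],
    [[0,0,0],[0,0,0]],
    [[0,0,0],[0,0,0]],
    [[0,0,0],[0,0,0]],
    [[0,0,0],[0,0,0]],
  ],
  hand=0,
  newtons=40,
)

```text
clock: 6.7
tool_pos: [576.2, 261.4, 59.4]
tcp_rot: [-90.0, 0.0, -100.4]
contact_force: [2.7, -0.6, 0.1]
gripper_width: 0.124
```

```bash
python3 -c "
from h import *;S,T=snap(3);to([577,261.5,60])
cv2.imwrite('pics/a3.png',crop(S,265,205,100,75))"
```

```text
t 6.8 pos [576.2 261.4  59.3] rot [ -90.    -0.  -100.4] F [2.83 0.26 0.23] w 0.123
shift units [-0.01 -0.03  0.04]
```

View pics/a3.png

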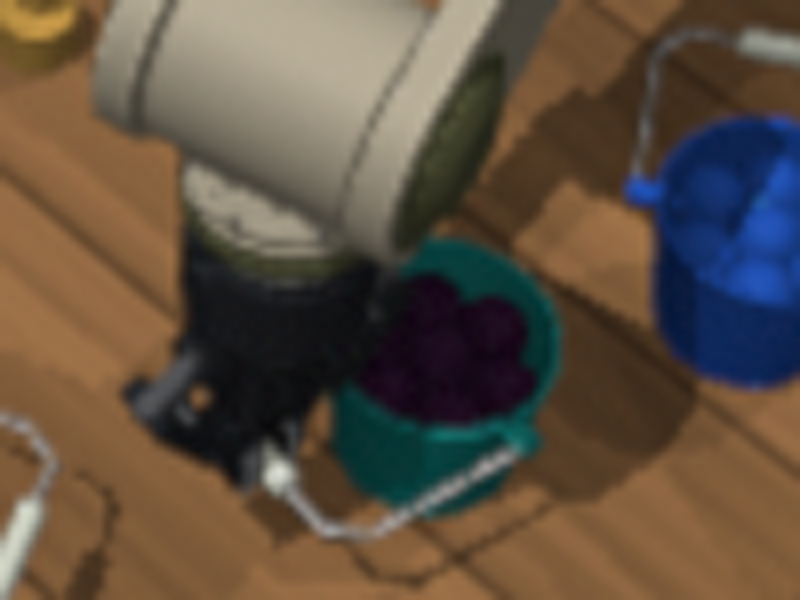

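```bash
python3 -c "
import numpy as np
a=np.linspace(.07,1.57,25);h=np.diff(np.cos(a))*95/20;v=-np.diff(np.sin(a))*95/20
for i in range(24):print(round(a[i+1],2),np.round(v[i],2),np.round(h[i],2))"
```

```text
0.13 -0.3 -0.03
0.2 -0.29 -0.05
0.26 -0.29 -0.07
0.32 -0.28 -0.08
0.38 -0.28 -0.1
0.44 -0.27 -0.12
0.51 -0.26 -0.14
0.57 -0.25 -0.15
0.63 -0.24 -0.17
0.7 -0.23 -0.18
0.76 -0.22 -0.2
0.82 -0.21 -0.21
0.88 -0.2 -0.22
0.94 -0.18 -0.24
1.01 -0.17 -0.25
1.07 -0.15 -0.26
1.13 -0.13 -0.26
1.2 -0.12 -0.27
1.26 -0.1 -0.28
1.32 -0.08 -0.29
1.38 -0.06 -0.29
1.44 -0.05 -0.29
1.51 -0.03 -0.3
1.57 -0.01 -0.3
```

Emit:
apply_moves(
  moves=[
    [[0,-0.3,-0.03],[0,0,0]],
    [[0,-0.29,-0.05],[0,0,0]],
    [[0,-0.29,-0.07],[0,0,0]],
    [[0,-0.28,-0.08],[0,0,0]],
    [[0,-0.28,-0.1],[0,0,0]],
    [[0,-0.27,-0.12],[0,0,0]],
    [[0,0,0],[0,0,0]],
    [[0,0,0],[0,0,0]],
  ],
)

```text
clock: 7.6
tool_pos: [567.4, 263.0, 93.8]
tcp_rot: [-90.0, 0.0, -100.4]
contact_force: [3.3, -1.0, 0.4]
gripper_width: 0.126
```

```bash
python3 -c "
from h import *;S,T=snap(4);to([577,261.5,60])
cv2.imwrite('pics/a4.png',crop(S,265,205,100,75))"
```

```text
t 7.7 pos [567.4 263.   93.4] rot [ -90.     0.  -100.4] F [4.02 0.14 1.87] w 0.121
shift units [-0.01  1.67  0.49]
```

View pics/a4.png

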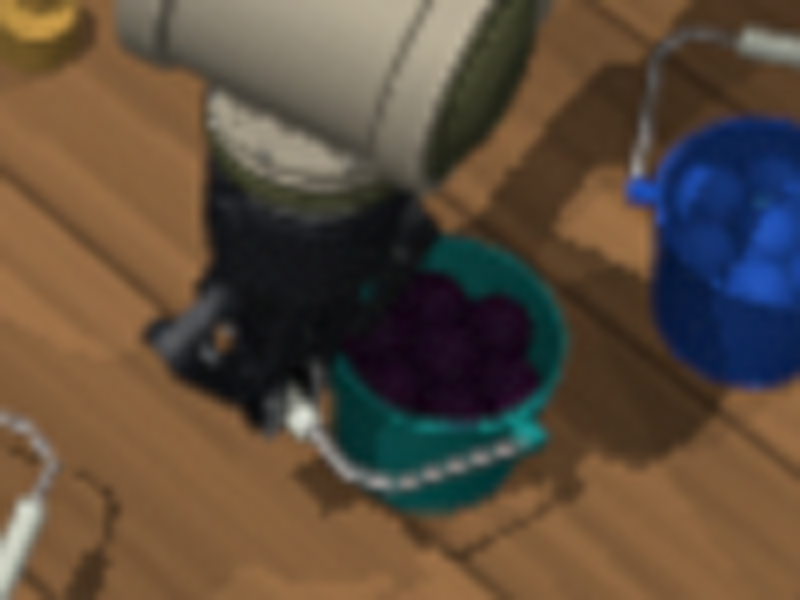

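The bail is rising. There's light compression of about 4 N, so I'll ease outward 2 mm and continue.

Emit:
apply_moves(
  moves=[
    [[0,-0.26,0],[0,0,0]],
    [[0,-0.25,-0.1],[0,0,0]],
    [[0,-0.24,-0.16],[0,0,0]],
    [[0,-0.23,-0.17],[0,0,0]],
    [[0,-0.23,-0.19],[0,0,0]],
    [[0,-0.22,-0.2],[0,0,0]],
    [[0,-0.21,-0.21],[0,0,0]],
    [[0,0,0],[0,0,0]],
  ],
)

```text
clock: 8.5
tool_pos: [546.6, 267.0, 127.1]
tcp_rot: [-90.0, 0.0, -100.4]
contact_force: [-0.1, -0.2, 0.3]
gripper_width: 0.12
```

```bash
python3 -c "
from h import *;S,T=snap(5);to([577,261.5,60])
cv2.imwrite('pics/a5.png',crop(S,265,205,100,75))"
```

```text
t 8.6 pos [547.1 266.8 126.6] rot [ -90.     0.  -100.4] F [ 0.45 -0.31  1.43] w 0.123
shift units [-0.01  3.33  1.52]
```

View pics/a5.png

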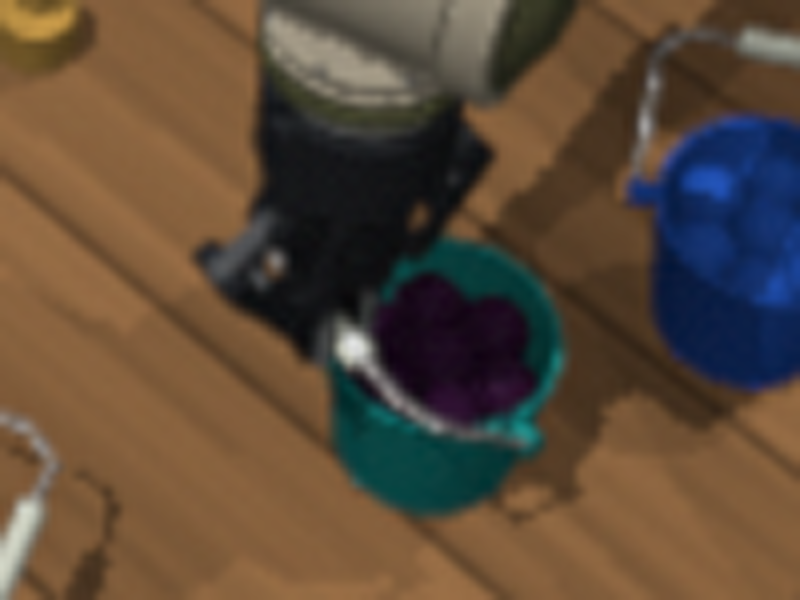

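Emit:
apply_moves(
  moves=[
    [[0,-0.2,-0.22],[0,0,0]],
    [[0,-0.19,-0.23],[0,0,0]],
    [[0,-0.18,-0.24],[0,0,0]],
    [[0,-0.16,-0.25],[0,0,0]],
    [[0,-0.14,-0.26],[0,0,0]],
    [[0,-0.12,-0.26],[0,0,0]],
    [[0,0,0],[0,0,0]],
    [[0,0,0],[0,0,0]],
  ],
)

```text
clock: 9.4
tool_pos: [518.0, 272.1, 146.1]
tcp_rot: [-90.0, -0.0, -100.4]
contact_force: [-0.6, -2.0, -0.6]
gripper_width: 0.117
```

```bash
python3 -c "
from h import *;to([577,261.5,60])"
```

```text
t 9.4 pos [518.  272.1 146.1] rot [ -90.    -0.  -100.4] F [-0.64 -2.05 -0.59] w 0.117
shift units [-0.01  4.3   3.  ]
```

Emit:
apply_moves(
  moves=[
    [[0,-0.1,-0.28],[0,0,0]],
    [[0,-0.08,-0.29],[0,0,0]],
    [[0,-0.06,-0.29],[0,0,0]],
    [[0,-0.04,-0.3],[0,0,0]],
    [[0,-0.02,-0.3],[0,0,0]],
    [[0,-0.01,-0.3],[0,0,0]],
    [[0,0,0],[0,0,0]],
    [[0,0,0],[0,0,0]],
    [[0,0,0],[0,0,0]],
    [[0,0,0],[0,0,0]],
  ],
)

```text
clock: 10.4
tool_pos: [483.5, 278.5, 153.2]
tcp_rot: [-89.9, 0.0, -100.4]
contact_force: [0.3, -2.8, 6.6]
gripper_width: 0.119
```

```bash
python3 -c "
from h import *;S,T=snap(6);to([577,261.5,60])
cv2.imwrite('pics/a6.png',np.hstack([crop(S,265,195,100,75,(400,300)),crop(T,155,165,80,60,(400,300))]))"
```

```text
t 10.5 pos [483.6 278.5 153.2] rot [ -89.9    0.  -100.4] F [-1.02 -2.2   7.4 ] w 0.125
shift units [-0.01  4.67  4.74]
```

View pics/a6.png

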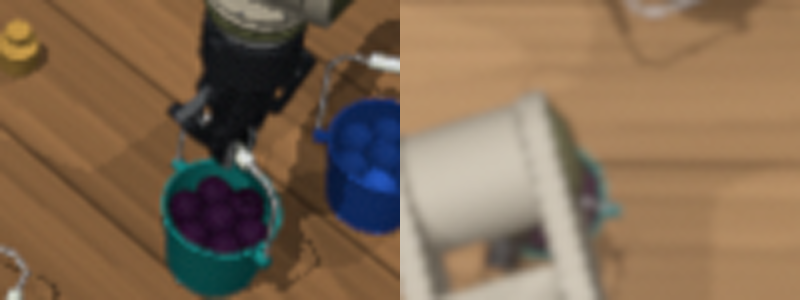

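Emit:
apply_moves(
  moves=[
    [[0,-0.05,0],[0,0,0]],
    [[0,-0.05,0],[0,0,0]],
    [[0,0,0],[0,0,0]],
    [[0,0,0],[0,0,0]],
    [[0,0,0],[0,0,0]],
  ],
)

```text
clock: 11.0
tool_pos: [483.4, 278.4, 153.9]
tcp_rot: [-90.1, -0.0, -100.4]
contact_force: [-0.2, 0.4, -6.7]
gripper_width: 0.12
```

```bash
python3 - <<'E'
from h import *
S=load("scene6");to([577,261.5,60])
cv2.imwrite("pics/a6b.png",crop(S,295,215,60,45))
print([proj(S,p) for p in([483.5,278.5,167],[491.4,333,72],[474,226,72],[483,278.5,0],[483,278.5,80])])
E
```

```text
t 11.0 pos [483.4 278.4 153.9] rot [ -90.1   -0.  -100.4] F [-0.19  0.39 -6.66] w 0.12
shift units [-0.02  4.69  4.76]
[array([322.81352506, 231.23133617]), array([330.654892  , 259.71541641]), array([310.01810112, 237.10559399]), array([317.68971294, 259.77491682]), array([320.08102669, 246.68107942])]
```

View pics/a6b.png

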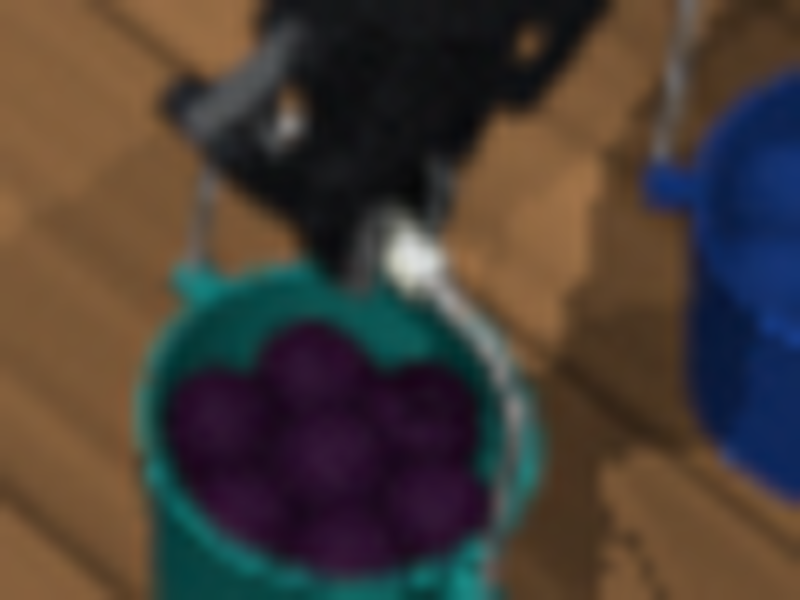

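The tool reads 6.7 N downward at a 154 mm TCP height, so the bail is upright and just taking the weight. The grip sits 13 mm behind the TCP. I'll lift.

Emit:
apply_moves(
  moves=[
    [[0,-0.1,0],[0,0,0]],
    [[0,-0.25,0],[0,0,0]],
    [[0,-0.5,0],[0,0,0]],
    [[0,-0.6,0],[0,0,0]],
    [[0,-0.7,0],[0,0,0]],
    [[0,-0.7,0],[0,0,0]],
    [[0,-0.7,0],[0,0,0]],
    [[0,-0.6,0],[0,0,0]],
    [[0,-0.5,0],[0,0,0]],
    [[0,-0.3,0],[0,0,0]],
    [[0,-0.1,0],[0,0,0]],
  ],
)

```text
clock: 12.1
tool_pos: [483.8, 278.5, 256.2]
tcp_rot: [-89.9, 0.0, -100.4]
contact_force: [-0.6, 0.3, -6.8]
gripper_width: 0.123
```

```bash
python3 -c "
from h import *;to([382,-281,255]);S,T=snap(7);
cv2.imwrite('pics/a7.png',crop(S,265,175,120,90,(640,480)))"
```

```text
t 12.1 pos [483.8 278.5 256.2] rot [ -89.9    0.  -100.4] F [-0.64  0.32 -6.84] w 0.123
shift units [28.43  0.04  0.05]
```

View pics/a7.png

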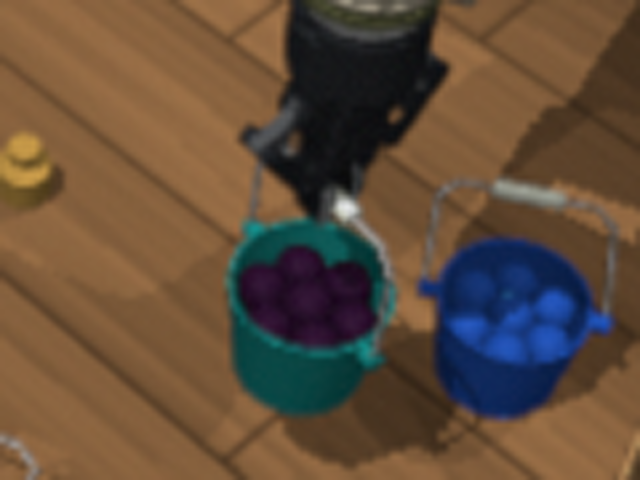

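Emit:
apply_moves(
  moves=[
    [[0.15,0,0],[0,0,0]],
    [[0.3,0,0],[0,0,0]],
    [[0.45,0,0],[0,0,0]],
    [[0.6,0,0],[0,0,0]],
    [[0.6,0,0],[0,0,0]],
    [[0.6,0,0],[0,0,0]],
    [[0.6,0,0],[0,0,0]],
    [[0.6,0,0],[0,0,0]],
    [[0.6,0,0],[0,0,0]],
    [[0.6,0,0],[0,0,0]],
    [[0.6,0,0],[0,0,0]],
    [[0.6,0,0],[0,0,0]],
  ],
)

```text
clock: 13.4
tool_pos: [460.7, 153.5, 255.4]
tcp_rot: [-90.0, 0.0, -100.4]
contact_force: [0.2, 0.9, -5.7]
gripper_width: 0.12
```

Emit:
apply_moves(
  moves=[
    [[0.6,0,0],[0,0,0]],
    [[0.6,0,0],[0,0,0]],
    [[0.6,0,0],[0,0,0]],
    [[0.6,0,0],[0,0,0]],
    [[0.6,0,0],[0,0,0]],
    [[0.6,0,0],[0,0,0]],
    [[0.6,0,0],[0,0,0]],
    [[0.6,0,0],[0,0,0]],
    [[0.6,0,0],[0,0,0]],
    [[0.6,0,0],[0,0,0]],
    [[0.6,0,0],[0,0,0]],
    [[0.6,0,0],[0,0,0]],
  ],
)

```text
clock: 14.6
tool_pos: [434.7, 11.9, 255.3]
tcp_rot: [-90.0, -0.0, -100.4]
contact_force: [0.7, 0.4, -5.2]
gripper_width: 0.12
```

Emit:
apply_moves(
  moves=[
    [[0.6,0,0],[0,0,0]],
    [[0.6,0,0],[0,0,0]],
    [[0.6,0,0],[0,0,0]],
    [[0.6,0,0],[0,0,0]],
    [[0.6,0,0],[0,0,0]],
    [[0.6,0,0],[0,0,0]],
    [[0.6,0,0],[0,0,0]],
    [[0.6,0,0],[0,0,0]],
    [[0.6,0,0],[0,0,0]],
    [[0.6,0,0],[0,0,0]],
    [[0.6,0,0],[0,0,0]],
    [[0.6,0,0],[0,0,0]],
  ],
)

```text
clock: 15.8
tool_pos: [408.6, -129.7, 255.3]
tcp_rot: [-90.0, -0.0, -100.4]
contact_force: [0.2, -0.2, -5.3]
gripper_width: 0.122
```

Emit:
apply_moves(
  moves=[
    [[0.6,0,0],[0,0,0]],
    [[0.6,0,0],[0,0,0]],
    [[0.6,0,0],[0,0,0]],
    [[0.6,0,0],[0,0,0]],
    [[0.6,0,0],[0,0,0]],
    [[0.6,0,0],[0,0,0]],
    [[0.6,0,0],[0,0,0]],
    [[0.6,0,0],[0,0,0]],
    [[0.6,0,0],[0,0,0]],
    [[0.6,0,0],[0,0,0]],
    [[0.45,0,0],[0,0,0]],
    [[0.3,0,0],[0,0,0]],
  ],
)

```text
clock: 17.0
tool_pos: [384.2, -262.4, 255.3]
tcp_rot: [-90.0, -0.0, -100.4]
contact_force: [-0.0, 0.5, -4.8]
gripper_width: 0.121
```

Emit:
apply_moves(
  moves=[
    [[0.15,0,0],[0,-0.2,0]],
    [[0,0,0],[0,-0.5,0]],
    [[0,0,0],[0,-0.6,0]],
    [[0,0,0],[0,-0.6,0]],
    [[0,0,0],[0,-0.6,0]],
    [[0,0,0],[0,-0.6,0]],
    [[0,0,0],[0,-0.6,0]],
    [[0,0,0],[0,-0.5,0]],
    [[0,0,0],[0,-0.3,0]],
    [[0,0,0],[0,0,0]],
    [[0,0,0],[0,0,0]],
  ],
)

```text
clock: 18.1
tool_pos: [383.9, -264.4, 255.3]
tcp_rot: [-90.0, 0.0, -77.9]
contact_force: [-0.6, 0.1, -5.6]
gripper_width: 0.125
```

```bash
python3 -c "
from h import *;to([382,-281,255]);S,T=snap(8);
cv2.imwrite('pics/a8.png',np.hstack([crop(S,180,60,120,120,(400,400)),crop(T,270,150,100,100,(400,400))]))"
```

```text
t 18.1 pos [ 383.9 -264.4  255.3] rot [-90.    0.  -77.9] F [-0.55  0.06 -5.61] w 0.125
shift units [ 0.79  0.02 -0.27]
```

View pics/a8.png

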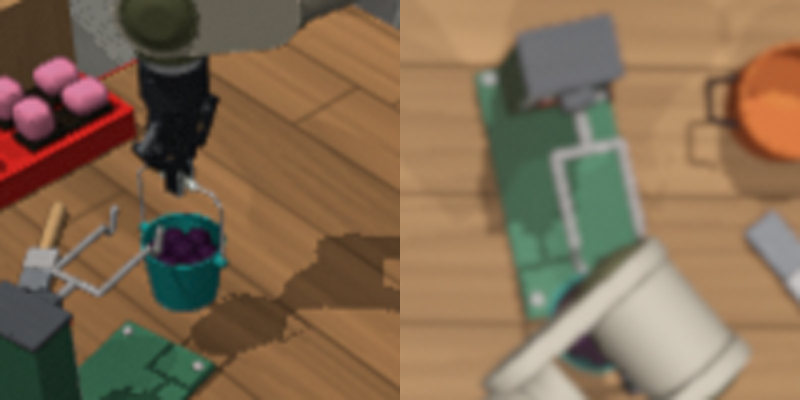

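```bash
python3 - <<'E'
from h import *
np.set_printoptions(precision=1,suppress=True)
S=load("scene8");T=load("top8")
cv2.imwrite("pics/a8s.png",np.hstack([crop(S,212,105,44,44,(400,400)),crop(S,185,110,52,52,(400,400))]))
t=np.radians(12.1);ex=np.array([np.cos(t),np.sin(t),0]);ey=np.array([-ex[1],ex[0],0])
S0=load("scene0")
f=lambda p:(p@ex,p@ey)
for n,b,z in(("seatL",(226.6,136),215),("seatR",(213.4,129.6),215),("crL",(209.8,148.4),229),("crR",(196.4,140.8),229),("lipL",(228,128.2),245),("lipR",(214.8,122),245),):print(n,np.array(f(plane(S0,*b,z))))
for b in((223.5,128.4),(246.6,138.6)):print("ear",np.array(f(plane(S,*b,173.5))))
print("tcp",np.array(f(np.array([383.9,-264.4,0]))))
for n,a in(("lipL",(315,217.05)),("lipR",(331.5,213.3))):print(n,np.array(f(plane(T,*a,245))))
for n,a in(("crL",(309,189.05)),("crR",(325.2,186.2))):print(n,np.array(f(plane(T,*a,229))))
E
```

```text
seatL [ 386.2 -324.1]
seatR [ 385.7 -387.6]
crL [ 485.3 -322.2]
crR [ 481.7 -388.1]
lipL [ 375.1 -324. ]
lipR [ 374.9 -386.5]
ear [ 321.2 -393. ]
ear [ 318.2 -282.7]
tcp [ 319.9 -339. ]
lipL [ 373.4 -322.6]
lipR [ 375.  -386.5]
crL [ 482.1 -324.2]
crR [ 480.6 -387.1]
```

View pics/a8s.png

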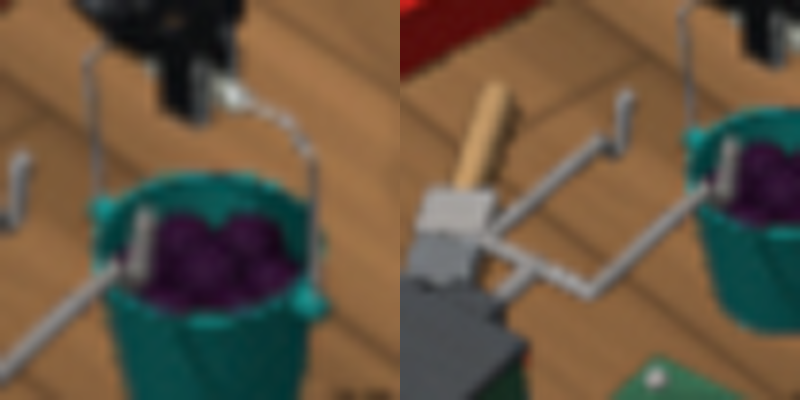

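Fork mid line is at lateral −355.4 and seat bottoms at scale-axis x ≈ 385, with both cameras agreeing within 2 mm. I'll shift sideways 17 mm, then go in 66 mm along the fork.

Emit:
apply_moves(
  moves=[
    [[0.2,0,0],[0,0,0]],
    [[0.25,0,0],[0,0,0]],
    [[0.25,0,0],[0,0,0]],
    [[0.15,0,0],[0,0,0]],
    [[0,0,0.15],[0,0,0]],
    [[0,0,0.3],[0,0,0]],
    [[0,0,0.4],[0,0,0]],
    [[0,0,0.4],[0,0,0]],
    [[0,0,0.4],[0,0,0]],
    [[0,0,0.3],[0,0,0]],
    [[0,0,0.2],[0,0,0]],
    [[0,0,0],[0,0,0]],
  ],
)

```text
clock: 19.4
tool_pos: [429.9, -271.9, 255.2]
tcp_rot: [-90.0, 0.0, -77.9]
contact_force: [0.6, -0.2, -6.3]
gripper_width: 0.12
```

Emit:
apply_moves(
  moves=[
    [[0,0,0.15],[0,0,0]],
    [[0,0,0.3],[0,0,0]],
    [[0,0,0.35],[0,0,0]],
    [[0,0,0.25],[0,0,0]],
    [[0,0,0.15],[0,0,0]],
    [[0,0,0],[0,0,0]],
    [[0,0,0],[0,0,0]],
    [[0,0,0],[0,0,0]],
  ],
)

```text
clock: 20.2
tool_pos: [452.8, -267.1, 255.4]
tcp_rot: [-90.0, -0.0, -77.9]
contact_force: [1.7, 0.7, -6.2]
gripper_width: 0.121
```

```bash
python3 -c "
from h import *;t=np.radians(12.1);ex=np.array([np.cos(t),np.sin(t)]);ey=np.array([-ex[1],ex[0]])
to([*(386.5*ex-356*ey),236]);S,T=snap(9);
cv2.imwrite('pics/a9.png',np.hstack([crop(S,190,90,60,60,(400,400)),crop(T,290,170,60,60,(400,400))]))"
```

```text
t 20.2 pos [ 452.8 -267.1  255.4] rot [-90.   -0.  -77.9] F [ 1.66  0.69 -6.22] w 0.121
shift units [-0.    0.97 -0.01]
```

View pics/a9.png

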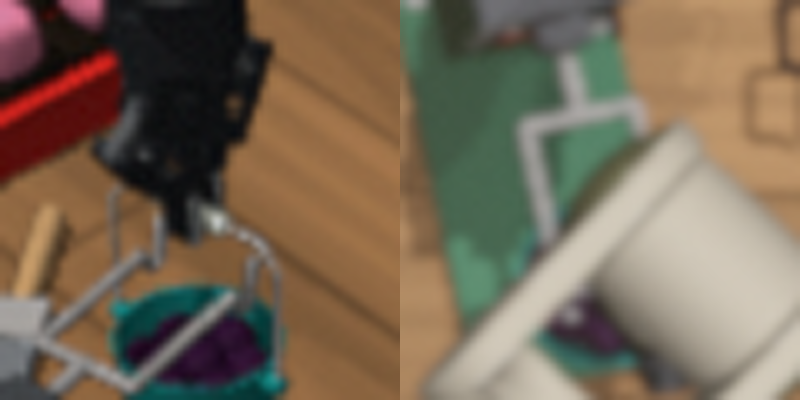

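Emit:
apply_moves(
  moves=[
    [[0,0.15,0],[0,0,0]],
    [[0,0.25,0],[0,0,0]],
    [[0,0.3,0],[0,0,0]],
    [[0,0.3,0],[0,0,0]],
    [[0,0.25,0],[0,0,0]],
    [[0,0.2,0],[0,0,0]],
    [[0,0.15,0],[0,0,0]],
    [[0,0.1,0],[0,0,0]],
    [[0,0,0],[0,0,0]],
    [[0,0,0],[0,0,0]],
  ],
)

```text
clock: 21.3
tool_pos: [452.9, -267.1, 221.4]
tcp_rot: [-90.0, -0.0, -77.9]
contact_force: [-0.4, 0.2, -5.8]
gripper_width: 0.119
```

```bash
python3 -c "
from h import *;t=np.radians(12.1);ex=np.array([np.cos(t),np.sin(t)]);ey=np.array([-ex[1],ex[0]])
to([*(386.5*ex-356*ey),210]);S,T=snap(10);
cv2.imwrite('pics/a10.png',np.hstack([crop(S,190,90,60,60,(400,400)),crop(T,290,170,60,60,(400,400))]))"
```

```text
t 21.3 pos [ 452.9 -267.1  221.4] rot [-90.   -0.  -77.9] F [-0.43  0.16 -5.78] w 0.119
shift units [-0.01  0.57 -0.02]
```

View pics/a10.png

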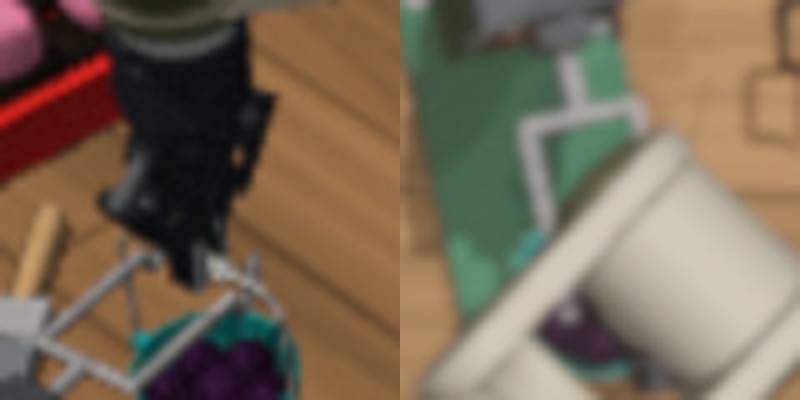

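Emit:
apply_moves(
  moves=[
    [[0,0.1,0],[0,0,0]],
    [[0,0.1,0],[0,0,0]],
    [[0,0.1,0],[0,0,0]],
    [[0,0.1,0],[0,0,0]],
    [[0,0,0],[0,0,0]],
    [[0,0,0],[0,0,0]],
  ],
)

```text
clock: 22.0
tool_pos: [452.8, -267.1, 213.2]
tcp_rot: [-90.0, 0.0, -77.9]
contact_force: [-0.3, 0.1, -5.8]
gripper_width: 0.125
```

Emit:
apply_moves(
  moves=[
    [[0,0.1,0],[0,0,0]],
    [[0,0.1,0],[0,0,0]],
    [[0,0,0],[0,0,0]],
    [[0,0,0],[0,0,0]],
  ],
)

```text
clock: 22.4
tool_pos: [453.0, -267.1, 209.3]
tcp_rot: [-90.0, -0.0, -77.9]
contact_force: [0.6, -0.5, -4.8]
gripper_width: 0.121
```

Emit:
apply_moves(
  moves=[
    [[0,0.1,0],[0,0,0]],
    [[0,0.1,0],[0,0,0]],
    [[0,0,0],[0,0,0]],
    [[0,0,0],[0,0,0]],
  ],
)

```text
clock: 22.8
tool_pos: [452.9, -267.1, 205.4]
tcp_rot: [-90.0, -0.0, -77.9]
contact_force: [-0.3, -0.9, -3.3]
gripper_width: 0.122
```

Weight began transferring at grip z ≈ 223, the seat-bottom height, and the sag slope matches the 0.8 N/mm spring. I'll continue.

Emit:
apply_moves(
  moves=[
    [[0,0.1,0],[0,0,0]],
    [[0,0.1,0],[0,0,0]],
    [[0,0,0],[0,0,0]],
    [[0,0,0],[0,0,0]],
    [[0,0,0],[0,0,0]],
    [[0,0,0],[0,0,0]],
  ],
)

```text
clock: 23.4
tool_pos: [452.9, -267.1, 201.5]
tcp_rot: [-90.0, -0.0, -77.9]
contact_force: [-0.6, 0.5, -0.4]
gripper_width: 0.124
```

```bash
python3 -c "
from h import *;to([0,0,200]);S,T=snap(11);
cv2.imwrite('pics/a11.png',np.hstack([crop(S,190,90,60,60,(400,400)),crop(T,290,170,60,60,(400,400))]))"
```

```text
t 23.4 pos [ 452.9 -267.1  201.5] rot [-90.   -0.  -77.9] F [-0.61  0.51 -0.41] w 0.124
shift units [-17.8    0.07 -19.35]
```

View pics/a11.png

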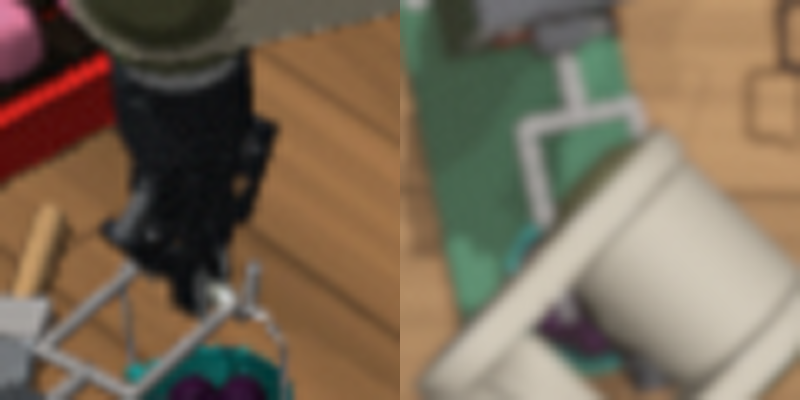

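Emit:
apply_moves(
  moves=[
    [[0,0,0],[0,0,0]],
    [[0,0,0],[0,0,0]],
    [[0,0,0],[0,0,0]],
    [[0,0,0],[0,0,0]],
    [[0,0,0],[0,0,0]],
  ],
  hand=0.35,
)

```text
clock: 24.0
tool_pos: [453.0, -267.1, 201.4]
tcp_rot: [-90.0, -0.0, -77.9]
contact_force: [0.9, -0.2, 0.2]
gripper_width: 0.351
```

```bash
python3 -c "
from h import *;to([0,0,200]);S,T=snap(12);
cv2.imwrite('pics/a12.png',np.hstack([crop(S,190,90,60,60,(400,400)),crop(T,290,170,60,60,(400,400))]))"
```

```text
t 24.0 pos [ 453.  -267.1  201.4] rot [-90.   -0.  -77.9] F [ 0.92 -0.25  0.17] w 0.351
shift units [-17.8    0.07 -19.35]
```

View pics/a12.png

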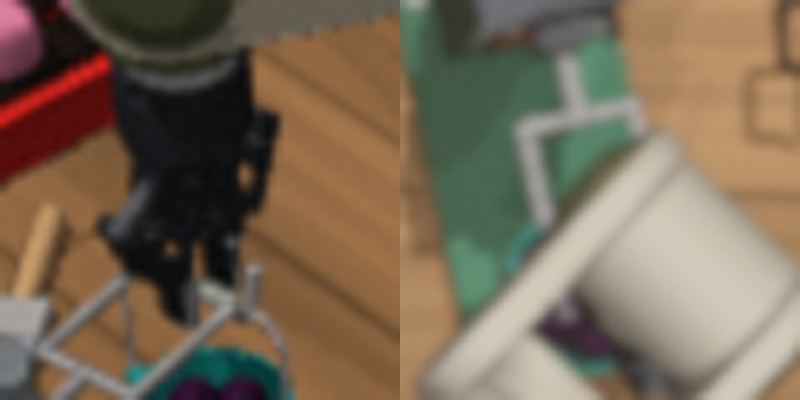

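Released: the wire is in the seats and the grip stays between the fingers. I'll retract straight up slowly.

Emit:
apply_moves(
  moves=[
    [[0,-0.1,0],[0,0,0]],
    [[0,-0.2,0],[0,0,0]],
    [[0,-0.3,0],[0,0,0]],
    [[0,-0.4,0],[0,0,0]],
    [[0,-0.4,0],[0,0,0]],
  ],
)

```text
clock: 24.6
tool_pos: [453.0, -267.1, 230.3]
tcp_rot: [-90.0, -0.0, -77.9]
contact_force: [-0.5, -0.4, 0.6]
gripper_width: 0.352
```

Emit:
apply_moves(
  moves=[
    [[0,-0.5,0],[0,0,0]],
    [[0,-0.7,0],[0,0,0]],
    [[0,-0.7,0],[0,0,0]],
    [[0,-0.8,0],[0,0,0]],
    [[0,-0.8,0],[0,0,0]],
    [[0,-0.8,0],[0,0,0]],
    [[0,-0.7,0],[0,0,0]],
    [[0,-0.5,0],[0,0,0]],
    [[0,0,0],[0,0,0]],
  ],
)

```text
clock: 25.5
tool_pos: [453.1, -267.3, 340.8]
tcp_rot: [-89.9, -0.1, -77.9]
contact_force: [-0.7, 0.2, -0.1]
gripper_width: 0.351
```

Emit:
apply_moves(
  moves=[
    [[0,0,-0.7],[0,0,0]],
    [[0,0,-1],[0,0,0]],
    [[0,0,-1],[0,0,0]],
    [[-1,0,0],[0,0,0]],
    [[-1,0,0],[0,0,0]],
    [[-1,0,0],[0,0,0]],
    [[-1,0,0],[0,0,0]],
    [[-1,0,0],[0,0,0]],
    [[-1,0,0],[0,0,0]],
    [[-1,0,0],[0,0,0]],
    [[-1,0,0],[0,0,0]],
    [[0,0,0],[0,0,0]],
  ],
)

```text
clock: 26.7
tool_pos: [365.8, -119.9, 339.5]
tcp_rot: [-90.0, -0.0, -77.8]
contact_force: [-0.4, 0.4, 0.1]
gripper_width: 0.351
```

```bash
python3 - <<'E'
from h import *
to([0,0,200]);S,T=snap(13)
cv2.imwrite('pics/a13.png',np.vstack([np.hstack([crop(S,180,95,80,60,(400,300)),crop(T,280,165,80,60,(400,300))]),np.hstack([crop(S,0,0,512,384,(400,300)),crop(T,0,0,512,384,(400,300))])]))
a=[c["pixels"].astype(int)[100:160,185:245] for c in (load("scene13"),snap(14)[0])]
print("mean diff",np.abs(a[0]-a[1]).mean())
im=S["pixels"];cv2.imwrite("pics/a13b.png",crop(S,195,105,48,48,(600,600)))
E
```

```text
t 26.7 pos [ 365.8 -119.9  339.5] rot [-90.   -0.  -77.8] F [-0.39  0.42  0.09] w 0.351
shift units [ -9.73   6.97 -16.61]
mean diff 0.710462962962963
```

View pics/a13.png

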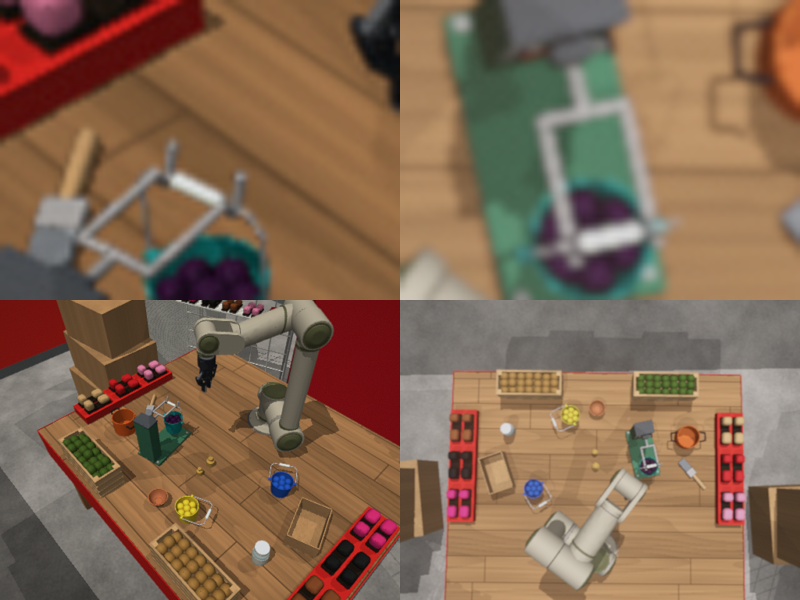

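View pics/a13b.png

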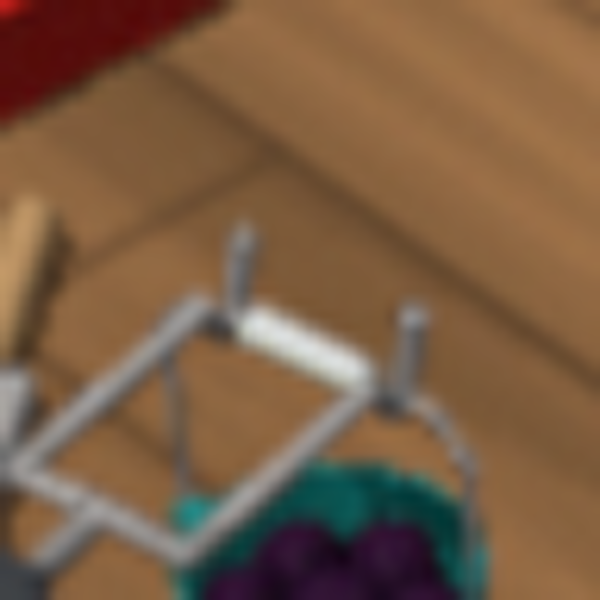

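The white grip lies between the prongs at (310,345) and the wire goes into both seats at (215,325) and (390,400), against the lips. I'll let it settle, check that it's still, then hand in.

Emit:
apply_moves(
  moves=[
    [[0,0,0],[0,0,0]],
    [[0,0,0],[0,0,0]],
    [[0,0,0],[0,0,0]],
    [[0,0,0],[0,0,0]],
    [[0,0,0],[0,0,0]],
    [[0,0,0],[0,0,0]],
    [[0,0,0],[0,0,0]],
    [[0,0,0],[0,0,0]],
    [[0,0,0],[0,0,0]],
    [[0,0,0],[0,0,0]],
    [[0,0,0],[0,0,0]],
    [[0,0,0],[0,0,0]],
  ],
)

```text
clock: 28.1
tool_pos: [366.6, -121.9, 339.3]
tcp_rot: [-90.0, 0.0, -77.9]
contact_force: [0.3, -0.5, -0.6]
gripper_width: 0.351
```

```bash
python3 - <<'E'
from h import *
from cell import r
P=[]
for tag in (15,16):
    S,T=snap(tag)
    im=S["pixels"][95:185,185:260].astype(int);m=(im[...,1]-im[...,0]>25)&(im[...,2]-im[...,0]>20)
    ys,xs=np.nonzero(m);P.append((xs.mean(),ys.mean()))
    im=T["pixels"][195:230,300:345].astype(int);w=im.min(2)>190;ys,xs=np.nonzero(w);print(tag,"grip top px",xs.mean()+300,ys.mean()+195,w.sum())
    w=S["pixels"][115:150,205:232].astype(int).min(2)>200;ys,xs=np.nonzero(w);g=(xs.mean()+205,ys.mean()+115);print("scene grip",g,w.sum())
print("teal centroid",P)
t=np.radians(12.1);ex=np.array([np.cos(t),np.sin(t),0]);ey=np.array([-ex[1],ex[0],0])
p=plane(S,*g,215);print("grip along/lateral",p@ex,p@ey,"seat~385, mid -355.4")
E
```

```text
15 grip top px 321.68 211.92000000000002 25
scene grip (np.float64(218.5), np.float64(132.16666666666666)) 12
16 grip top px 321.68 211.92000000000002 25
scene grip (np.float64(218.69230769230768), np.float64(132.30769230769232)) 13
teal centroid [(np.float64(37.595794392523366), np.float64(65.67757009345794)), (np.float64(37.64335664335665), np.float64(65.7016317016317))]
grip along/lateral 386.50273967445816 -361.43612207953106 seat~385, mid -355.4
```

```bash
python3 -c "
from cell import r;print(r.finish_job());print(r.sense()['clock'])"
```

```text
the job is handed in; nothing more can be done
None
the job is handed in; nothing more can be done
```

The pail of plums is hanging on the scale fork by its bail, and I handed the job in at about 28 s of the 72 s allowed. `finish_job` gave no verdict.

- **What I did:** I raised the teal pail's bail upright while the pail stood on the counter. I then lifted the pail by the grip, brought it in along the fork from outside and lowered it into the seats. After letting go I backed the arm clear.
- **Seating:** The scale started taking the weight with the grip at about 223 mm, the expected seat-bottom height. The load then came off the hand over about 9 mm, which fits the spring's sag. The last pictures show the wire in both seats, with the white grip between the prongs.
- **Stillness:** The pail's position in successive pictures agreed within 0.05 pixel. The arm was clear, with its force reading near zero.
- **Bail upright:** I judged this from the hand being over the pail's centre and the force reversing at full height. I did not measure the bail angle directly.
- **Pail nudge:** While the bail was rising, a 4 N push slid the pail roughly 1 mm.
- **One check disagreed:** A rough colour mask put the grip 6 mm off the fork's mid line. The enlarged picture shows it about centred, and either reading is inside the 15 mm limit.
- **Other wares:** They looked unmoved in the final pictures, but I did not measure their positions.

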